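# Load the tube rack into the analyser's lane

## Robot

A 6-joint arm with a two-finger parallel gripper is mounted at the origin on the work surface. World frame = base frame: x ahead of the robot, y to its left, z up, the work surface at z = 0. Lengths are in m, angles in rad, forces in N, time in s.
With the tool pointing down it reaches from about 0.3 to 0.75 m from the base axis. Payload 8.5 kg.
Tool frame: the origin (TCP) lies at the very end of the fingers, on their centre line; the grasp point (between the pads) lies 19 mm behind it (r.grasp_offset is the distance from the TCP to the grasp point, in m); z points along the fingers, y is the line along which they close (so a half turn about z gives the same grasp; the last joint's range is limited). The gripper opens to 88 mm and grips with 3 to 60 N. Pads are 18 mm wide; open, the fingers measure 123 mm over their backs; the gripper's body (75 mm by 187 mm) begins 45 mm behind the grasp point.
Start: joints at [1.044, 0.381, 1.297, -0, 1.464, -0.215], TCP at [0.169, 0.523, 0.239] pointing down, gripper open.
Joint ranges: [-3.11, 3.11], [-0.89, 2.33], [0.22, 2.48], [-1.42, 4.56], [0.17, 2.85], [-2.88, 2.88]. Speed limits (rad/s): [2.39, 2.39, 3.14, 3.14, 3.14, 3.14].

## Interface

Orientations are given as a rotation vector (axis times angle).
In Python, from rig import get_state, viewer, order, r gives the robot as it stands.
- The arm moves only by the tool drive_tool, never from a script. Its argument "motion" is a list of rows, each a list of 7 numbers: the shift along the world's x, y, z in m, then the turn, a rotation vector about the world's x, y, z in degrees, then the closure, from 0 (fully open) to 1 (shut). A call has exactly 10 rows; each row shifts and turns the commanded pose from where the row before left it; what a row does not reach is not made up. A row lasts 1/10 s, in which the tool goes at most 50 mm and 8.59 degrees, less where a joint would pass 70% of its speed; a pose out of reach is approached as far as the arm can. A call is refused whole if a number of a shift passes 0.05 or a number of a turn 8.59, either way. A call with a gripper value outside its range is refused whole. The fingers move at their own pace and stop on an object; "grip_force" is the grip in N (left out, the last holds). Time passes only in rows, so rows that do not move let the fingers close, or fill a call up. It gives the time, the measured TCP pose, the force, the opening and the grip force at its end, in the units of the state.
- get_state(): the state, without advancing time (a new reading comes with each control period).
- viewer.capture(name): name is "side" or "top" or "wrist"; returns the picture (480x640x3 uint8, blue, green, red); there is no depth.
- viewer.calibration(name): a dict with "fx", "fy", "cx", "cy" (pixels), "k1" (the pictures are not rectified: a ray, as slopes to the right and down, at radius r is drawn at 1 + k1 r^2 times it, then the intrinsics apply), "R" (3x3) and "t" (3): a world point X has camera coordinates R X + t; the wrist camera has in their place "hand_eye" (4x4, takes a point from camera to tool coordinates, whose origin is the TCP and whose axes are the flange's). Camera axes: x right, y down, z forward; pixel columns grow to the right and rows downward; lengths in m; the calibration is good to about 2 mm. A picture is of the moment at which its call begins: read the wrist's pose just before it. calibration takes no time and is no camera call.
- order.close_job(): hands the job in; it is judged then, once.
The state is a dict: "t": time; "joint_positions": joint angles; "dq": joint speeds; "tau": joint torques, N m; "position": TCP position; "ee_rot": TCP orientation; "wrist_force": force on the tool from outside, world axes, zero at the start; "wrist_torque": the same for the moment, N m; "finger_gap": finger opening in m; "grasp_force": force on a finger pad.
Only numpy, scipy, OpenCV 4.12 (cv2) and the standard library are available. Lean on these libraries where they do the work, as an engineer would, in place of code of your own. Each camera call takes 0.05 s, during which the arm holds its last target. There are 200 camera calls.

## Task

Push the white tube rack along the loading tray, down the lane between the two low guide rails, until it sits squarely up against the black stop bar at the far end, without anything touching either rail. It stands askew in front of the lane, so it needs straightening and centring on the way in. Only push on the walls of the rack: do not lift or tip it, keep off the capped tubes, leave the jar, the bottle and the tip box where they are, and finish with the hand clear.

Things in the scene. Friction and masses are not known exactly. Their poses are not given: they have to be found in the camera images.
- tray: Fixed flat dark steel tray on the work surface, 305 mm long (x) by 160 mm wide (y), its top (lane floor) 6 mm up. Origin: on the work surface, on the lane's centre line at the lane's mouth, where the rails begin. x points down the lane, away from the robot (up to 0.35 rad from straight ahead), z up. It reaches from x = -140 mm (open apron, no rails) to +165 mm.
- stop_face (a point): Foot of the near face of the black stop bar that closes the far end of the lane: on the lane floor and centre line, at x = +150 mm in the tray's frame; axes as the tray's. The bar is fixed, 12 mm thick, 136 mm wide, its top 40 mm above the work surface.
- rail_left: Fixed aluminium guide rail left of the lane: 150 mm long, 10 mm wide, 14 mm high, its top 20 mm above the work surface. Origin: on the lane floor at its near end, on its own centre line (tray x = 0, y = +63 mm); it runs 150 mm along the tray's x. The clear lane between the rails is 116 mm wide (tray y = -58 to +58 mm).
- rail_right: The same rail on the right of the lane, at y = -63 mm in the tray's frame.
- rack: Loose white block with a thin grey band, 90 mm long (x), 100 wide (y), 60 high, flat upright walls, 0.3 to 0.6 kg, its top 66 mm above the work surface. Origin: centre of its underside; x is its front, z up. It starts on the apron wholly before the rails, up to 20 mm off the lane's centre line and 0.2 rad askew; in the lane it has 8 mm of room each side. Against the stop it is at tray x = +105 mm.
- tubes: The eight capped tubes fixed in the front half of the rack: only grey caps, 16 mm in diameter, show above it, tops 84 mm above the work surface, axes at rack x = +10 and +30 mm, y = -30, -10, +10 and +30 mm. The near half of the rack has empty holes. Origin and axes are those of the rack.
- jar: Loose clear round jar with white cap, 56 mm in diameter, 70 mm high, standing beside the tray. Origin: centre of its underside. Not to be moved.
- reagent: Loose amber bottle with black cap, 52 mm in diameter, 95 mm high, standing beside the tray. Origin: centre of its underside. Not to be moved.
- tipbox: Loose grey pipette-tip box with clear lid, about 77 by 57 mm, 58 mm high, standing beside the tray. Origin: centre of its underside. Not to be moved.
Things that resemble listed ones, but are neither listed nor needed, are in the scene too. Of the things that look like the rack, the smallest one is meant.

How it is judged:
By the outcome, as a careful person would: the job done as asked, in the order asked, and still so for the second after the job is handed in, with the robot touching nothing.
It also fails if it takes over 64 s, if anything falls off the work surface, if the arm or the gripper's body presses on something with over 40 N, if the wrist force passes 120 N, or if a joint passes its speed limit or range.

## Working session

There is one attempt and no reset: what is moved stays moved. The work goes in short steps, Python scripts to look and compute and a tool call to move; the robot and the scene stay as the last step left them, time stands still between calls to the robot, and variables do not carry over. Pictures are saved under pics/ and viewed, at most 10 in all, crops included, and the job is handed in when it is done.

Besides the shell and the picture viewer there is one more tool, called after "Request:" as name([rows], argument=value, ...), one row to a line, values as JSON. drive_tool: Moves the arm, as the interface text tells. Its arguments: {"type":"object","properties":{"motion":{"type":"array"},"grip_force":{"type":"number"}},"required":["motion"]}

```bash
mkdir -p pics; ls
python3 - <<'E'
from rig import get_state, viewer, order, r
import cv2
for n in("top","side"):
    cv2.imwrite(f"pics/{n}0.png",viewer.capture(n)); print(n,viewer.calibration(n))
s=get_state();print(s)
E
```

```text
pics
top {'fx': 558.503758294136, 'fy': 558.503758294136, 'cx': 312.81106283261647, 'cy': 238.28031050351342, 'k1': -0.15593348982711405, 'R': array([[ 0.00291496, -0.99998972,  0.00347206],
       [-0.98499377, -0.00347037, -0.17255501],
       [ 0.17256528, -0.00291696, -0.98499376]]), 't': array([-0.02220653,  0.56094528,  1.01427292])}
side {'fx': 530.066555499039, 'fy': 530.066555499039, 'cx': 323.3721464733513, 'cy': 237.76218647860316, 'k1': 0.010153959483578189, 'R': array([[-0.9815853 , -0.1905108 ,  0.01399772],
       [-0.15581362,  0.75610962, -0.63562595],
       [ 0.1105098 , -0.62610213, -0.77187027]]), 't': array([0.5410166 , 0.11877849, 0.93000085])}
{'t': 0.1, 'joint_positions': array([ 1.04368906e+00,  3.81115025e-01,  1.29812886e+00, -1.09532092e-05,
        1.46358380e+00, -2.15316900e-01]), 'dq': array([ 0.00122732, -0.00222538, -0.00241175,  0.00017142, -0.00050902,
        0.00055094]), 'tau': array([ 3.76211552e-03, -4.38646209e+01, -2.24912918e+01,  7.15035503e-02,
        3.42508557e-02, -4.97040924e-05]), 'position': array([0.16861105, 0.52326747, 0.23822573]), 'ee_rot': array([-4.87707887e-01, -3.10306158e+00,  1.81380552e-03]), 'wrist_force': array([ 0.07672118,  0.07453833, -0.33369649]), 'wrist_torque': array([ 0.02673163, -0.04792694, -0.01455879]), 'grasp_force': 0.0, 'finger_gap': 0.08804901654108575}
```

View pics/top0.png

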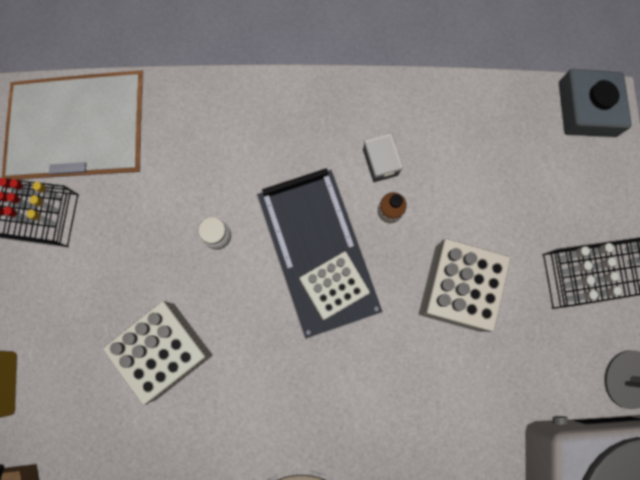

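View pics/side0.png

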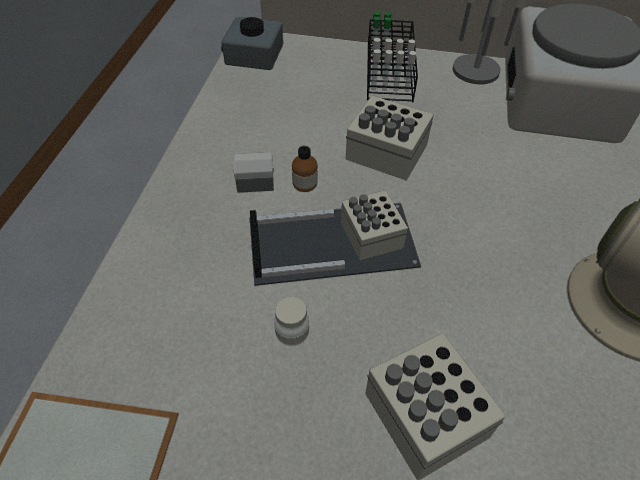

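Three objects look like the rack in the top view: (155,350), (467,285) and (335,285). The one at (335,285) is the smallest and stands on the tray's apron, so it is the one meant. I'll confirm that in an enlarged crop.

Run:
```python
import cv2
a=cv2.imread("pics/top0.png")[160:345,245:395]
a=cv2.resize(a,None,fx=5,fy=5,interpolation=cv2.INTER_CUBIC)
cv2.imwrite("pics/c1.png",cv2.resize(cv2.imread("pics/top0.png")[165:340,250:415],None,fx=4,fy=3.4,interpolation=cv2.INTER_CUBIC)) if 0 else cv2.imwrite("pics/c1.png",cv2.resize(cv2.imread("pics/top0.png")[165:340,220:415],None,fx=3.4,fy=3.4,interpolation=cv2.INTER_CUBIC))
cv2.imwrite("pics/c2.png",cv2.resize(cv2.imread("pics/side0.png")[180:290,240:430],None,fx=4.2,fy=4.2,interpolation=cv2.INTER_CUBIC))
```

```text
(no output)
```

View pics/c1.png

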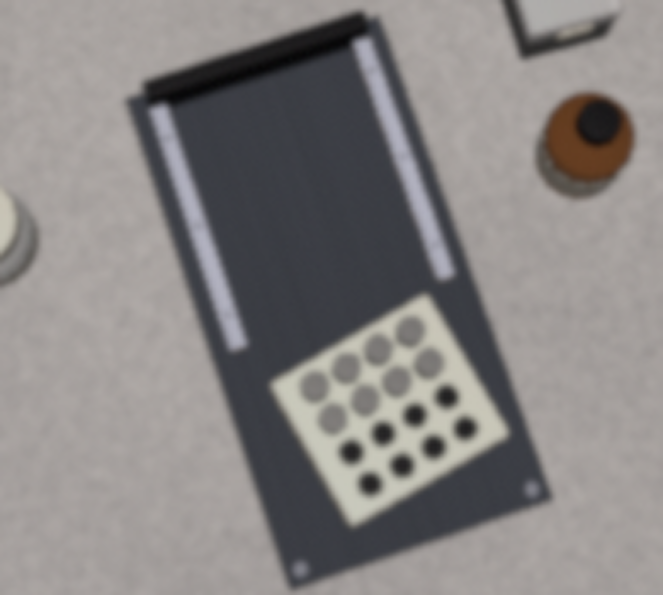

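View pics/c2.png

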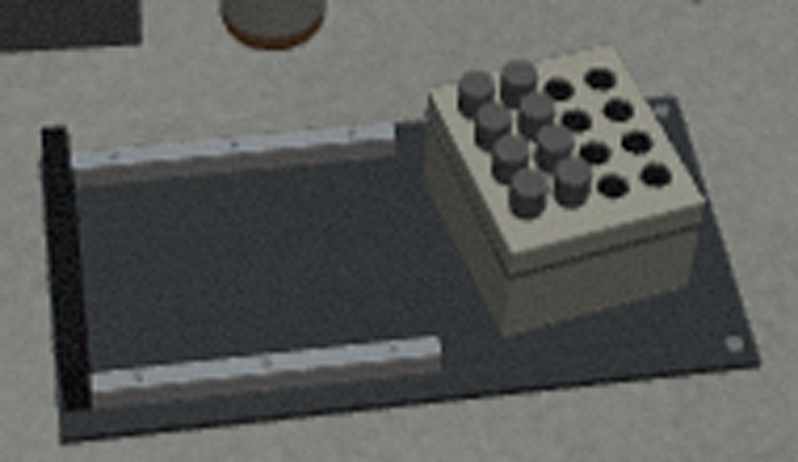

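The crops confirm it. The rack on the apron is the smallest of the three, and its top corners in c1 are (270,382), (428,293), (509,436) and (352,527). The front caps face the lane. The rails start at about (237,348) and (445,277), and the stop is at the top.

```bash
cat > h.py <<'E'
import numpy as np, cv2
from scipy.optimize import least_squares
from rig import get_state, viewer, order, r
def K(n):
    c=viewer.calibration(n)
    return c,np.array([[c['fx'],0,c['cx']],[0,c['fy'],c['cy']],[0,0,1]]),np.array([c['k1'],0,0,0,0.])
def proj(n,X):
    c,k,d=K(n); return cv2.projectPoints(np.asarray(X,float),cv2.Rodrigues(c['R'])[0],c['t'],k,d)[0][:,0]
def pose(p,T):
    T=np.asarray(T,float);c,s=np.cos(p[2]),np.sin(p[2])
    return np.c_[p[0]+c*T[:,0]-s*T[:,1],p[1]+s*T[:,0]+c*T[:,1],T[:,2]]
def fit(obs,x0):  # obs: {cam:(template,pixels)}
    f=lambda p:np.concatenate([(proj(n,pose(p,T))-np.array(u)).ravel() for n,(T,u) in obs.items()])
    s=least_squares(f,x0,x_scale=[.1,.1,.1]); return s.x,np.abs(s.fun).reshape(-1,2).round(1)
def rel(a,b): # b in a's frame
    c,s=np.cos(a[2]),np.sin(a[2]);d=b[:2]-a[:2]
    return np.array([c*d[0]+s*d[1],-s*d[0]+c*d[1],b[2]-a[2]])
def up(pts,sc,off): return (np.array(pts,float)+.5)/sc-.5+off
def ground(n,u,z):
    c,k,d=K(n);q=cv2.undistortPoints(np.array([[u]],float),k,d)[0,0]
    ray=c['R'].T@[q[0],q[1],1];o=-c['R'].T@c['t'];return o+ray*(z-o[2])/ray[2]
RT=[[.045,.05,.066],[.045,-.05,.066],[-.045,-.05,.066],[-.045,.05,.066]]
E
cat > a.py <<'E'
from h import *
t=lambda p:up(p,3.4,[220,165]); s=lambda p:up(p,4.2,[240,180])
TT=[[-.14,.08,.006],[-.14,-.08,.006],[0,.063,.02],[0,-.063,.02]]
tt=t([[292,588],[551,497],[237,348],[445,277]])
ST=[[-.14,.08,.006],[-.14,-.08,.006],[.165,.08,.006]]
ss=s([[758,366],[676,97],[62,442]])
rt=t([[270,382],[428,293],[509,436],[352,527]]); rs=s([[512,260],[430,93],[612,47],[704,203]])
x0=[.5,0,.2]
for nm,o in dict(top={'top':(TT,tt)},side={'side':(ST,ss)},both={'top':(TT,tt),'side':(ST,ss)}).items():
    a,e=fit(o,x0);print(nm,'tray',a.round(4),e.max())
    q={}
    if 'top' in o:q['top']=(RT,rt)
    if 'side' in o:q['side']=(RT,rs)
    b,e=fit(q,x0);print('  rack',b.round(4),e.max(),'rel',rel(a,b).round(4))
for nm,u,z in(('jar',(212,230),.07),('bottle',(396,201),.095),('tip',(382,154),.058)):
    g=ground('top',u,z);print(nm,g.round(3),rel(a,np.r_[g[:2],0])[:2].round(3))
E
python3 a.py
```

```text
top tray [ 0.5309 -0.0346  0.3388] 0.8
  rack [ 0.4706 -0.0604  0.5173] 0.5 rel [-0.0655 -0.0042  0.1786]
side tray [ 0.5292 -0.0359  0.3352] 0.8
  rack [ 0.4697 -0.0602  0.5325] 0.8 rel [-0.0642 -0.0034  0.1973]
both tray [ 0.5302 -0.0351  0.3371] 1.2
  rack [ 0.4701 -0.0603  0.5242] 0.9 rel [-0.065  -0.0039  0.1871]
jar [0.572 0.169 0.07 ] [0.107 0.179]
bottle [ 0.623 -0.174  0.095] [ 0.042 -0.162]
tip [ 0.727 -0.155  0.058] [ 0.146 -0.178]
```

Request:
drive_tool([
  [0.011,-0.0304,0,0,0,1.86,0.32],
  [0.011,-0.0304,0,0,0,1.86,0.32],
  [0.011,-0.0304,0,0,0,1.86,0.32],
  [0.011,-0.0304,0,0,0,1.86,0.32],
  [0.011,-0.0304,0,0,0,1.86,0.32],
  [0.011,-0.0304,0,0,0,1.86,0.32],
  [0.011,-0.0304,0,0,0,1.86,0.32],
  [0.011,-0.0304,0,0,0,1.86,0.32],
  [0.011,-0.0304,0,0,0,1.86,0.32],
  [0.011,-0.0304,0,0,0,1.86,0.32],
])

```text
t: 1.1
position: [0.2787, 0.2182, 0.2386]
ee_rot: [0.023, -3.141, 0.0]
wrist_force: [-0.6, 0.3, 0.5]
finger_gap: 0.0601
grasp_force: 0.0
```

Request:
drive_tool([
  [0.011,-0.0304,0,0,0,1.86,0.32],
  [0.011,-0.0304,0,0,0,1.86,0.32],
  [0.011,-0.0304,0,0,0,1.86,0.32],
  [0.011,-0.0304,0,0,0,1.86,0.32],
  [0.011,-0.0304,0,0,0,1.86,0.32],
  [0.011,-0.0304,0,0,0,1.86,0.32],
  [0.011,-0.0304,0,0,0,1.86,0.32],
  [0.011,-0.0304,0,0,0,1.86,0.32],
  [0.011,-0.0304,0,0,0,1.86,0.32],
  [0.011,-0.0304,0,0,0,1.86,0.32],
])

```text
t: 2.1
position: [0.3888, -0.0858, 0.2386]
ee_rot: [0.529, -3.096, -0.001]
wrist_force: [-0.1, 0.4, 0.3]
finger_gap: 0.0599
grasp_force: 0.0
```

Request:
drive_tool([
  [0,0,-0.03,0,0,0,0.32],
  [0,0,-0.03,0,0,0,0.32],
  [0,0,-0.03,0,0,0,0.32],
  [0,0,-0.03,0,0,0,0.32],
  [0,0,-0.025,0,0,0,0.32],
  [0,0,-0.02,0,0,0,0.32],
  [0,0,-0.02,0,0,0,0.32],
  [0,0,-0.012,0,0,0,0.32],
  [0,0,-0.0056,0,0,0,0.32],
  [0,0,0,0,0,0,0.32],
])

```text
t: 3.1
position: [0.3885, -0.0844, 0.0358]
ee_rot: [0.527, -3.096, -0.001]
wrist_force: [-0.0, 0.0, -0.1]
finger_gap: 0.0598
grasp_force: 0.0
```

Request:
drive_tool([
  [0.0026,0.0009,0,0,0,0,0.32],
  [0.0026,0.0009,0,0,0,0,0.32],
  [0.0026,0.0009,0,0,0,0,0.32],
  [0.0026,0.0009,0,0,0,0,0.32],
  [0.0026,0.0009,0,0,0,0,0.32],
  [0.0026,0.0009,0,0,0,0,0.32],
  [0.0026,0.0009,0,0,0,0,0.32],
  [0.0019,0.0007,0,0,0,0,0.32],
  [0.0019,0.0007,0,0,0,0,0.32],
  [0.0019,0.0007,0,0,0,0,0.32],
])

```text
t: 4.1
position: [0.412, -0.0758, 0.036]
ee_rot: [0.528, -3.095, -0.001]
wrist_force: [-4.1, 0.0, 2.4]
finger_gap: 0.06
grasp_force: 2.1
```

Request:
drive_tool([
  [0.0013,0.0005,0,0,0,0,0.32],
  [0.0013,0.0005,0,0,0,0,0.32],
  [0.0013,0.0005,0,0,0,0,0.32],
  [0.0013,0.0005,0,0,0,0,0.32],
  [0.0013,0.0005,0,0,0,0,0.32],
  [0.0013,0.0005,0,0,0,0,0.32],
  [0.0013,0.0005,0,0,0,0,0.32],
  [0.0013,0.0005,0,0,0,0,0.32],
  [0.0013,0.0005,0,0,0,0,0.32],
  [0.0013,0.0005,0,0,0,0,0.32],
])

```text
t: 5.1
position: [0.4258, -0.0711, 0.0361]
ee_rot: [-0.527, 3.097, -0.0]
wrist_force: [-3.2, 0.1, 0.4]
finger_gap: 0.0599
grasp_force: 1.2
```

Run:
```python
from h import *
cv2.imwrite("pics/s1.png",viewer.capture("side"));cv2.imwrite("pics/t1.png",viewer.capture("top"))
a=cv2.imread("pics/t1.png");b=cv2.imread("pics/s1.png")
A=cv2.resize(a[235:340,270:400],None,fx=4,fy=4,interpolation=cv2.INTER_CUBIC)
B=cv2.resize(b[180:280,320:390+60],None,fx=3,fy=3,interpolation=cv2.INTER_CUBIC)
c=np.zeros((420+0,520,3),np.uint8);c[:420,:520]=A
cv2.imwrite("pics/c3.png",A)
```

```text
(no output)
```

View pics/c3.png

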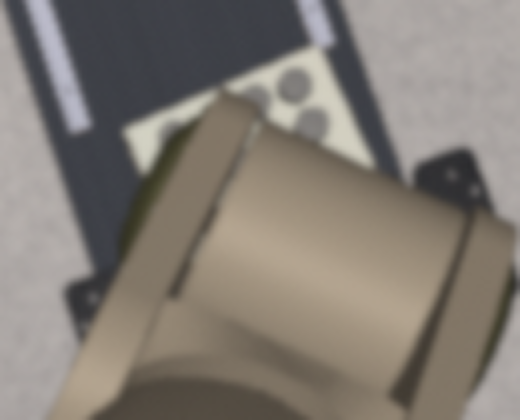

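The arm hides the back of the rack, but its front top corners show at crop (123,130) and (322,43).

```bash
cat > b.py <<'E'
from h import *
import sys
TR=np.array([.5302,-.0351,.3371]); TRt=np.array([.5309,-.0346,.3388])
def two(pts,sc,off):
    b,e=fit({'top':(RT[:2],up(pts,sc,off))},[.5,-.05,.34]);print('rack',b.round(4),e.max(),'rel top-tray',rel(TRt,b).round(4),'rel both',rel(TR,b).round(4))
E
python3 - <<'E'
from b import *
two([[123,130],[322,43]],4,[270,235])
s=get_state()['position'];print(rel(TR,np.r_[s[:2],0]).round(4))
b=cv2.imread("pics/s1.png")[170:290,240:430];cv2.imwrite("pics/c4.png",cv2.resize(b,None,fx=4.2,fy=4.2,interpolation=cv2.INTER_CUBIC))
E
```

```text
rack [ 0.483  -0.0621  0.4181] 0.4 rel top-tray [-0.0543 -0.01    0.0793] rel both [-0.0534 -0.0098  0.081 ]
[-0.1103  0.0004 -0.3371]
```

View pics/c4.png

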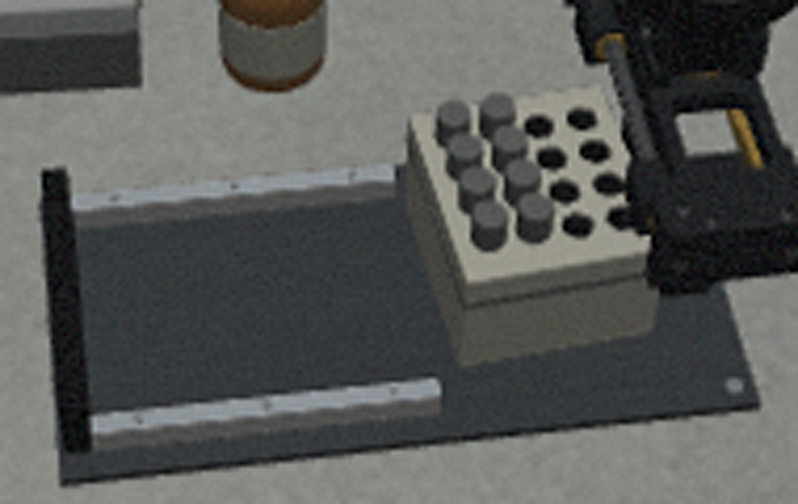

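Request:
drive_tool([
  [-0.0079,-0.0028,0,0,0,0,0.32],
  [-0.0079,-0.0028,0,0,0,0,0.32],
  [-0.0079,-0.0028,0,0,0,0,0.32],
  [0,0,0.021,0,0,0,0.32],
  [0,0,0.021,0,0,0,0.32],
  [0,0,0.021,0,0,0,0.32],
  [0,0,0.021,0,0,0,0.43],
  [0.009,-0.0053,0,0,0,-7.5,0.43],
  [0.009,-0.0053,0,0,0,-7.5,0.43],
  [0.009,-0.0053,0,0,0,-7.5,0.43],
])

```text
t: 6.2
position: [0.4288, -0.096, 0.1204]
ee_rot: [0.096, 3.139, -0.001]
wrist_force: [1.0, -0.3, -0.4]
finger_gap: 0.0499
grasp_force: 0.0
```

Request:
drive_tool([
  [0.009,-0.0053,0,0,0,-7.5,0.43],
  [0.009,-0.0053,0,0,0,-7.5,0.43],
  [0.009,-0.0053,0,0,0,-7.5,0.43],
  [0.009,-0.0053,0,0,0,-7.5,0.43],
  [0.009,-0.0053,0,0,0,-7.5,0.43],
  [0.009,-0.0053,0,0,0,-7.5,0.43],
  [0.009,-0.0053,0,0,0,-7.5,0.43],
  [0.009,-0.0053,0,0,0,-7.5,0.43],
  [0.009,-0.0053,0,0,0,-7.5,0.43],
  [0,0,0,0,0,0,0.43],
])

```text
t: 7.2
position: [0.5101, -0.144, 0.12]
ee_rot: [1.819, 2.561, 0.0]
wrist_force: [0.5, 0.5, -0.1]
finger_gap: 0.0499
grasp_force: 0.0
```

Run:
```python
from b import *
print(fit({'top':(RT[:2],up([[123,130],[322,43]],4,[270,235])),'side':(RT[:2],up([[464,286],[407,115]],4.2,[240,170]))},[.5,-.05,.34]))
s=get_state();p=s['position'];print(rel(TR,np.r_[p[:2],0]).round(4),s['position'],s['ee_rot'],s['finger_gap'],s['joint_positions'])
c4=viewer.capture("top");cv2.imwrite("pics/t2.png",c4)
```

```text
(array([ 0.4829923 , -0.06216898,  0.41695641]), array([[0.4, 0.2],
       [0.3, 0.2],
       [0. , 0.1],
       [0. , 0.4]]))
[-0.055  -0.0962 -0.3371] [ 0.510125   -0.14404916  0.12002157] [1.81890472e+00 2.56058956e+00 1.84495437e-04] 0.04987510548860439 [-4.98753260e-01  4.65161598e-01  1.53627052e+00  3.34180075e-05
  1.13942414e+00 -8.34291676e-01]
```

Request:
drive_tool([
  [0,0,-0.02,0,0,0,0.43],
  [0,0,-0.02,0,0,0,0.43],
  [0,0,-0.02,0,0,0,0.43],
  [0,0,-0.015,0,0,0,0.43],
  [0,0,-0.009,0,0,0,0.43],
  [0,0,0,0,0,0,0.43],
  [-0.0015,0.0043,0,0,0,0,0.43],
  [-0.0015,0.0043,0,0,0,0,0.43],
  [-0.0015,0.0043,0,0,0,0,0.43],
  [-0.0015,0.0043,0,0,0,0,0.43],
])

```text
t: 8.25
position: [0.5039, -0.1255, 0.0366]
ee_rot: [1.816, 2.563, 0.0]
wrist_force: [0.0, 0.7, 0.7]
finger_gap: 0.0501
grasp_force: 0.0
```

Request:
drive_tool([
  [-0.0007,0.0019,0,0,0,0,0.43],
  [-0.0007,0.0019,0,0,0,0,0.43],
  [-0.0007,0.0019,0,0,0,0,0.43],
  [-0.0007,0.0019,0,0,0,0,0.43],
  [-0.0007,0.0019,0,0,0,0,0.43],
  [-0.0007,0.0019,0,0,0,0,0.43],
  [-0.0007,0.0019,0,0,0,0,0.43],
  [-0.0007,0.0019,0,0,0,0,0.43],
  [-0.0004,0.001,0,0,0,0,0.43],
  [0,0,0,0,0,0,0.43],
])

```text
t: 9.25
position: [0.4981, -0.1096, 0.0362]
ee_rot: [1.817, 2.563, 0.001]
wrist_force: [0.4, -2.1, 2.0]
finger_gap: 0.0502
grasp_force: 1.2
```

Run:
```python
from b import *
s=get_state();p=s['position'];print(rel(TR,np.r_[p[:2],0]).round(4),s['position'])
b=viewer.capture("side");cv2.imwrite("pics/s3.png",b)
b=b[170:290,240:430];cv2.imwrite("pics/c5.png",cv2.resize(b,None,fx=4.2,fy=4.2,interpolation=cv2.INTER_CUBIC))
```

```text
[-0.0549 -0.0596 -0.3371] [ 0.49806962 -0.10955759  0.03621464]
```

View pics/c5.png

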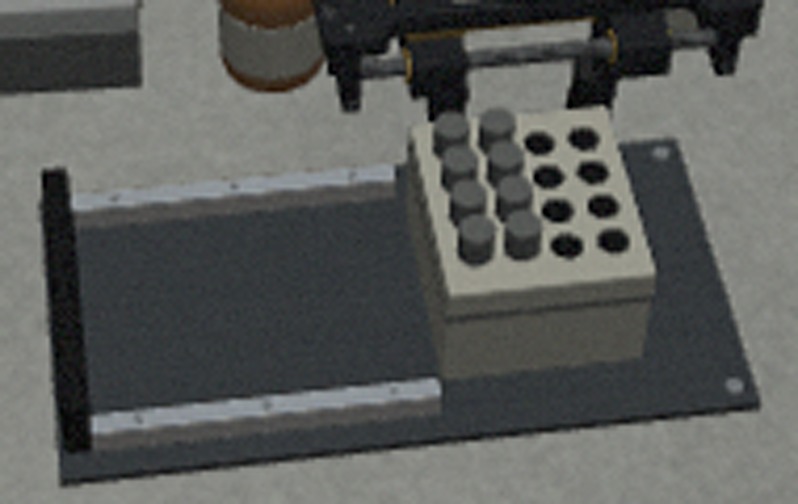

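The rack now looks straight. In c5 its top corners are FL (447,300), FR (411,128), BR (605,108) and BL (655,267). The grip is still at the right wall.

Run:
```python
from b import *
b,e=fit({'side':(RT,up([[447,300],[411,128],[605,108],[655,267]],4.2,[240,170]))},[.5,-.05,.34]);print(e.tolist())
print(b,rel(TR,b).round(4),rel(np.array([.5292,-.0359,.3352]),b).round(4))
# check tray from rails + tray corners in this picture
q=up([[758,408],[676,140],[62,485],[440,380],[395,166]],4.2,[240,170])
T=[[-.14,.08,.006],[-.14,-.08,.006],[.165,.08,.006],[0,.058,.02],[0,-.068,.02]]
a,e=fit({'side':(T,q)},[.5,-.05,.34]);print(a,e.tolist(),rel(a,b).round(4))
for p in(TR,TRt):print((proj('side',pose(p,T))-q).round(1).tolist())
```

```text
[[0.3, 0.5], [0.9, 0.6], [0.1, 0.7], [0.7, 1.7]]
[ 0.48394304 -0.05262629  0.34708467] [-0.0495 -0.0012  0.01  ] [-0.0482 -0.0009  0.0119]
[ 0.52876994 -0.03601047  0.33503217] [[1.0, 0.4], [0.1, 0.1], [0.4, 0.3], [0.3, 0.2], [0.4, 0.2]] [-0.0478 -0.001   0.0121]
[[0.3, -0.3], [-0.8, 0.2], [-1.2, 0.1], [-1.1, 0.5], [-1.3, 0.5]]
[[-0.1, -0.2], [-1.3, 0.3], [-1.6, 0.4], [-1.5, 0.6], [-1.7, 0.6]]
```

Request:
drive_tool([
  [0.0028,-0.0079,0,0,0,0,0.43],
  [0.0028,-0.0079,0,0,0,0,0.43],
  [0.0028,-0.0079,0,0,0,0,0.43],
  [0,0,0.021,0,0,0,0.43],
  [0,0,0.021,0,0,0,0.43],
  [0,0,0.021,0,0,0,0.43],
  [0,0,0.021,0,0,0,0.32],
  [-0.0078,0.0047,0,0,0,7.5,0.32],
  [-0.0078,0.0047,0,0,0,7.5,0.32],
  [-0.0078,0.0047,0,0,0,7.5,0.32],
])

```text
t: 10.3
position: [0.4827, -0.1196, 0.1202]
ee_rot: [-1.275, -2.871, -0.0]
wrist_force: [-0.2, 0.1, -0.3]
finger_gap: 0.0599
grasp_force: 0.0
```

Request:
drive_tool([
  [-0.0078,0.0047,0,0,0,7.5,0.32],
  [-0.0078,0.0047,0,0,0,7.5,0.32],
  [-0.0078,0.0047,0,0,0,7.5,0.32],
  [-0.0078,0.0047,0,0,0,7.5,0.32],
  [-0.0078,0.0047,0,0,0,7.5,0.32],
  [-0.0078,0.0047,0,0,0,7.5,0.32],
  [-0.0078,0.0047,0,0,0,7.5,0.32],
  [-0.0078,0.0047,0,0,0,7.5,0.32],
  [-0.0078,0.0047,0,0,0,7.5,0.32],
  [0,0,0,0,0,0,0.32],
])

```text
t: 11.3
position: [0.4121, -0.0769, 0.1201]
ee_rot: [0.529, -3.096, -0.001]
wrist_force: [0.7, 0.9, 0.4]
finger_gap: 0.0603
grasp_force: 0.0
```

Run:
```python
from b import *
s=get_state();p=s['position'];v=s['ee_rot'];print(rel(TR,np.r_[p[:2],0]).round(4),s['position'],v,np.degrees(2*np.arctan2(v[1],v[0]))%180-90)
b=viewer.capture("side");cv2.imwrite("pics/s4.png",b)
```

```text
[-0.1253 -0.0004 -0.3371] [ 0.4121393  -0.07694249  0.12011239] [ 5.28821388e-01 -3.09606542e+00 -1.09511979e-03] -70.61434045966485
```

Request:
drive_tool([
  [0,0,-0.02,0,0,0,0.32],
  [0,0,-0.02,0,0,0,0.32],
  [0,0,-0.02,0,0,0,0.32],
  [0,0,-0.015,0,0,0,0.32],
  [0,0,-0.009,0,0,0,0.32],
  [0,0,0,0,0,0,0.32],
  [0.0038,0.0013,0,0,0,0,0.32],
  [0.0038,0.0013,0,0,0,0,0.32],
  [0.0038,0.0013,0,0,0,0,0.32],
  [0.0038,0.0013,0,0,0,0,0.32],
])

```text
t: 12.35
position: [0.4285, -0.0717, 0.0365]
ee_rot: [-0.527, 3.096, -0.001]
wrist_force: [-0.2, -0.3, 0.9]
finger_gap: 0.0595
grasp_force: 0.0
```

Request:
drive_tool([
  [0.0028,0.001,0,0,0,0,0.32],
  [0.0028,0.001,0,0,0,0,0.32],
  [0.0028,0.001,0,0,0,0,0.32],
  [0.0028,0.001,0,0,0,0,0.32],
  [0.0028,0.001,0,0,0,0,0.32],
  [0.0028,0.001,0,0,0,0,0.32],
  [0.0028,0.001,0,0,0,0,0.32],
  [0.0028,0.001,0,0,0,0,0.32],
  [0.0028,0.001,0,0,0,0,0.32],
  [0.0028,0.001,0,0,0,0,0.32],
])

```text
t: 13.35
position: [0.4551, -0.0617, 0.0362]
ee_rot: [0.528, -3.095, -0.001]
wrist_force: [-6.7, -2.2, 4.4]
finger_gap: 0.06
grasp_force: 3.1
```

Run:
```python
from b import *
s=get_state();p=s['position'];print(rel(TR,np.r_[p[:2],0]).round(4),s['position'])
b=viewer.capture("side");cv2.imwrite("pics/s5.png",b);t=viewer.capture("top");cv2.imwrite("pics/t5.png",t)
f=lambda x,s:cv2.resize(x,None,fx=s,fy=s,interpolation=cv2.INTER_CUBIC)
c=np.zeros((600,760,3),np.uint8)
A=f(b[180:270,240:430],4)[:, :760]; B=f(t[200:280,255:375],3)
c[:360,:760]=A; c[360:600,:360]=B; cv2.imwrite("pics/c6.png",c)
```

```text
[-7.960e-02 -3.000e-04 -3.371e-01] [ 0.45512222 -0.06169454  0.03618543]
```

View pics/c6.png

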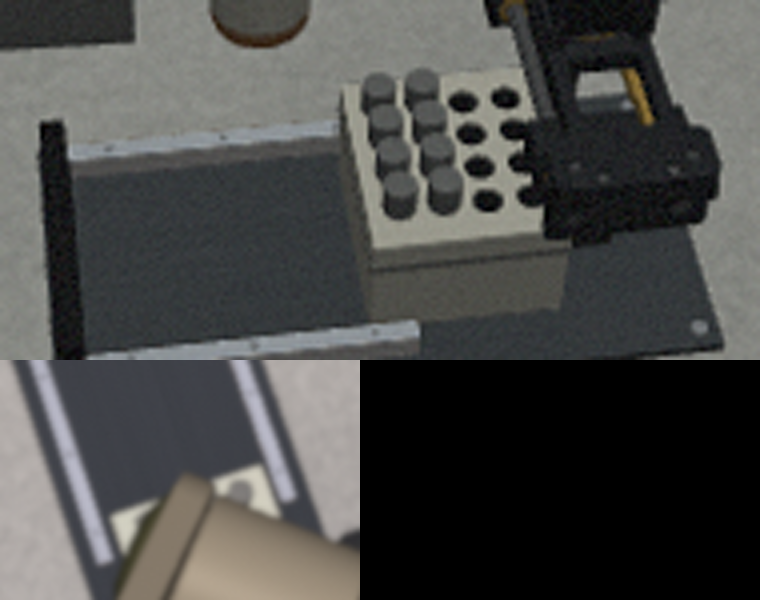

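The rack front has entered the lane. In the side view FL is at (372,251) and FR at (340,83). In the top inset FL is at (111,517) and FR at (262,463).

Run:
```python
from b import *
t=(RT[:2],up([[111,157],[262,103]],3,[255,200]));s=(RT[:2],up([[372,251],[340,83]],4,[240,180]))
for o,T in(({'top':t},TRt),({'side':s},np.array([.529,-.036,.3351])),({'top':t,'side':s},TR)):
    b,e=fit(o,[.5,-.05,.34]);print(b.round(4),e.max(),rel(T,b).round(4))
```

```text
[ 0.5069 -0.0435  0.351 ] 0.0 [-0.0256 -0.0004  0.0122]
[ 0.5058 -0.0439  0.3293] 0.4 [-0.0245  0.0002 -0.0058]
[ 0.5063 -0.0436  0.34  ] 0.7 [-0.0254 -0.0001  0.0029]
```

Request:
drive_tool([
  [0.00283,0.00099,0,0,0,0,0.32],
  [0.00283,0.00099,0,0,0,0,0.32],
  [0.00283,0.00099,0,0,0,0,0.32],
  [0.00283,0.00099,0,0,0,0,0.32],
  [0.00283,0.00099,0,0,0,0,0.32],
  [0.00283,0.00099,0,0,0,0,0.32],
  [0.00283,0.00099,0,0,0,0,0.32],
  [0.00283,0.00099,0,0,0,0,0.32],
  [0.00283,0.00099,0,0,0,0,0.32],
  [0.00283,0.00099,0,0,0,0,0.32],
])

```text
t: 14.45
position: [0.4836, -0.0519, 0.0361]
ee_rot: [0.527, -3.095, -0.001]
wrist_force: [-5.0, -2.2, 4.1]
finger_gap: 0.0596
grasp_force: 2.7
```

Request:
drive_tool([
  [0.00283,0.00099,0,0,0,0,0.32],
  [0.00283,0.00099,0,0,0,0,0.32],
  [0.00283,0.00099,0,0,0,0,0.32],
  [0.00283,0.00099,0,0,0,0,0.32],
  [0.00283,0.00099,0,0,0,0,0.32],
  [0.00283,0.00099,0,0,0,0,0.32],
  [0.00283,0.00099,0,0,0,0,0.32],
  [0.00283,0.00099,0,0,0,0,0.32],
  [0.00283,0.00099,0,0,0,0,0.32],
  [0.00283,0.00099,0,0,0,0,0.32],
])

```text
t: 15.45
position: [0.5119, -0.042, 0.0361]
ee_rot: [0.527, -3.095, -0.001]
wrist_force: [-5.3, -2.1, 4.2]
finger_gap: 0.0598
grasp_force: 2.8
```

Run:
```python
from b import *
s=get_state();p=s['position'];v=s['ee_rot'];print(rel(TR,np.r_[p[:2],0]).round(4),s['position'],s['wrist_torque'],np.degrees(2*np.arctan2(v[1],v[0]))%180-90)
b=viewer.capture("side");cv2.imwrite("pics/s6.png",b);t=viewer.capture("top");cv2.imwrite("pics/t6.png",t)
f=lambda x,s:cv2.resize(x,None,fx=s,fy=s,interpolation=cv2.INTER_CUBIC)
c=np.zeros((600,760,3),np.uint8)
A=f(b[190:280,240:430],4)[:, :760]; B=f(t[165:245,255:375],3)
c[:360,:760]=A; c[360:600,:360]=B; cv2.imwrite("pics/c7.png",c)
```

```text
[-0.0196 -0.0005 -0.3371] [ 0.51188302 -0.04201026  0.03610088] [-0.09484264  0.73983369  0.0352803 ] -70.66129426348087
```

View pics/c7.png

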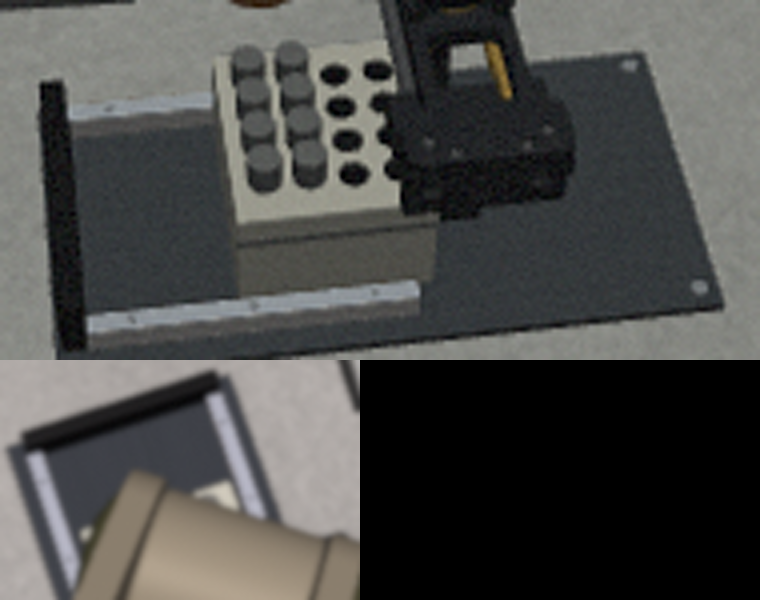

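The rack is centred in the lane. In the side view FL is at (235,224) and FR at (212,57). In the top inset FR is at (229,481) and FL at about (81,532).

Run:
```python
from b import *
t=(RT[:2],up([[81,172],[229,121]],3,[255,165]));s=(RT[:2],up([[235,224],[212,57]],4,[240,190]))
for o,T in(({'top':t},TRt),({'side':s},np.array([.529,-.036,.3351])),({'top':t,'side':s},TR)):
    b,e=fit(o,[.5,-.05,.34]);print(b.round(4),e.max(),rel(T,b).round(4))
```

```text
[ 0.5631 -0.0233  0.343 ] 0.3 [ 0.0342 -0.      0.0042]
[ 0.5625 -0.024   0.3285] 0.0 [ 0.0356  0.0003 -0.0066]
[ 0.5628 -0.0235  0.3355] 0.7 [ 0.0346  0.0002 -0.0016]
```

Request:
drive_tool([
  [0.00283,0.00099,0,0,0,0,0.32],
  [0.00283,0.00099,0,0,0,0,0.32],
  [0.00283,0.00099,0,0,0,0,0.32],
  [0.00283,0.00099,0,0,0,0,0.32],
  [0.00283,0.00099,0,0,0,0,0.32],
  [0.00283,0.00099,0,0,0,0,0.32],
  [0.00283,0.00099,0,0,0,0,0.32],
  [0.00283,0.00099,0,0,0,0,0.32],
  [0.00283,0.00099,0,0,0,0,0.32],
  [0.00283,0.00099,0,0,0,0,0.32],
])

```text
t: 16.55
position: [0.5411, -0.032, 0.0361]
ee_rot: [-0.528, 3.097, -0.0]
wrist_force: [-2.6, -0.6, -0.6]
finger_gap: 0.0598
grasp_force: 1.3
```

Request:
drive_tool([
  [0.00283,0.00099,0,0,0,0,0.32],
  [0.00283,0.00099,0,0,0,0,0.32],
  [0.00283,0.00099,0,0,0,0,0.32],
  [0.00283,0.00099,0,0,0,0,0.32],
  [0.00283,0.00099,0,0,0,0,0.32],
  [0.00283,0.00099,0,0,0,0,0.32],
  [0.00283,0.00099,0,0,0,0,0.32],
  [0.00283,0.00099,0,0,0,0,0.32],
  [0.00283,0.00099,0,0,0,0,0.32],
  [0.00283,0.00099,0,0,0,0,0.32],
])

```text
t: 17.55
position: [0.5693, -0.0222, 0.0362]
ee_rot: [0.528, -3.097, 0.0]
wrist_force: [-2.2, -1.1, -1.6]
finger_gap: 0.0599
grasp_force: 1.2
```

Request:
drive_tool([
  [0.00094,0.00033,0,0,0,0,0.32],
  [0.00094,0.00033,0,0,0,0,0.32],
  [0.00094,0.00033,0,0,0,0,0.32],
  [0.00094,0.00033,0,0,0,0,0.32],
  [0.00094,0.00033,0,0,0,0,0.32],
  [0.00094,0.00033,0,0,0,0,0.32],
  [0.00094,0.00033,0,0,0,0,0.32],
  [0.00047,0.00017,0,0,0,0,0.32],
  [0.00047,0.00017,0,0,0,0,0.32],
  [0,0,0,0,0,0,0.32],
])

```text
t: 18.55
position: [0.5767, -0.0196, 0.0361]
ee_rot: [-0.528, 3.097, -0.0]
wrist_force: [-1.5, -0.4, -1.3]
finger_gap: 0.0602
grasp_force: 1.1
```

Request:
drive_tool([
  [0.00047,0.00017,0,0,0,0,0.32],
  [0.00047,0.00017,0,0,0,0,0.32],
  [0.00047,0.00017,0,0,0,0,0.32],
  [0.00047,0.00017,0,0,0,0,0.32],
  [0.00047,0.00017,0,0,0,0,0.32],
  [0.00047,0.00017,0,0,0,0,0.32],
  [0,0,0,0,0,0,0.32],
  [0,0,0,0,0,0,0.32],
  [0,0,0,0,0,0,0.32],
  [0,0,0,0,0,0,0.32],
])

```text
t: 19.55
position: [0.5771, -0.0191, 0.0362]
ee_rot: [0.526, -3.092, -0.0]
wrist_force: [-15.3, -5.5, 8.0]
finger_gap: 0.0598
grasp_force: 8.2
```

Request:
drive_tool([
  [-0.0019,-0.0007,0,0,0,0,0.32],
  [-0.0028,-0.001,0,0,0,0,0.32],
  [-0.0047,-0.0017,0,0,0,0,0.32],
  [-0.0094,-0.0033,0,0,0,0,0.32],
  [-0.0094,-0.0033,0,0,0,0,0.32],
  [-0.0094,-0.0033,0,0,0,0,0.32],
  [0,0,0.02,0,0,0,0.32],
  [0,0,0.03,0,0,0,0.32],
  [-0.01,0,0.04,0,0,0,0.32],
  [-0.02,0,0.04,0,0,0,0.32],
])

```text
t: 20.55
position: [0.5113, -0.0322, 0.1672]
ee_rot: [0.527, -3.097, -0.0]
wrist_force: [0.1, -0.6, -0.0]
finger_gap: 0.0598
grasp_force: 0.0
```

Request:
drive_tool([
  [-0.02,0,0.02,0,0,0,0.32],
  [-0.02,0,0.02,0,0,0,0.32],
  [-0.02,0,0.02,0,0,0,0.32],
  [-0.02,0,0,0,0,0,0.32],
  [-0.02,0,0,0,0,0,0.32],
  [-0.02,0,0,0,0,0,0.32],
  [-0.02,0,0,0,0,0,0.32],
  [0,0,0,0,0,0,0.32],
  [0,0,0,0,0,0,0.32],
  [0,0,0,0,0,0,0.32],
])

```text
t: 21.55
position: [0.3725, -0.0321, 0.2262]
ee_rot: [-0.527, 3.097, -0.0]
wrist_force: [0.4, -0.9, -0.5]
finger_gap: 0.0599
grasp_force: 0.0
```

Run:
```python
from b import *
b=viewer.capture("side");cv2.imwrite("pics/s7.png",b);t=viewer.capture("top");cv2.imwrite("pics/t7.png",t)
f=lambda x,s:cv2.resize(x,None,fx=s,fy=s,interpolation=cv2.INTER_CUBIC)
c=np.zeros((600,760,3),np.uint8)
c[:330,:400]=f(b[190:273,240:340],4)[:330]; c[:,400:760]=f(t[160:310,255:345],4)[:600]; cv2.imwrite("pics/c8.png",c)
```

```text
(no output)
```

View pics/c8.png

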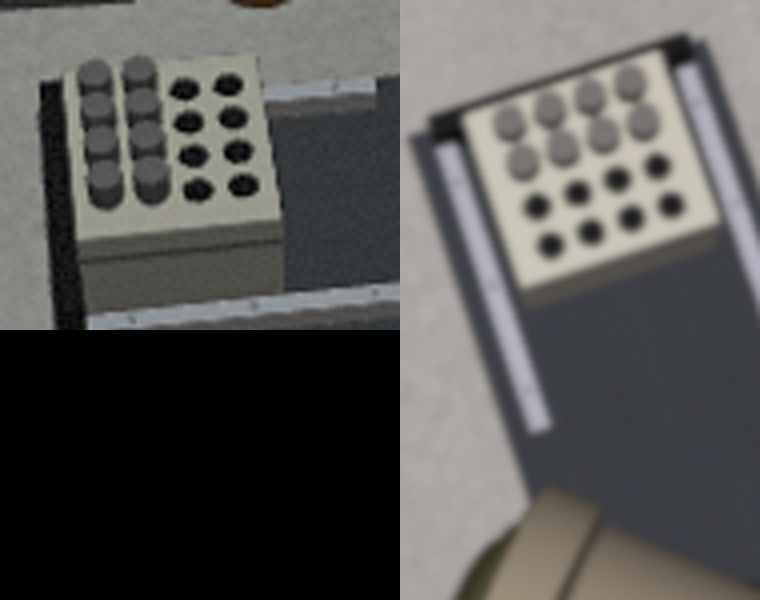

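The rack sits against the stop bar, clear of both rails. In the top half its corners are FL (465,118), FR (666,50), BR (719,222) and BL (525,292). I'll check that numerically.

Run:
```python
from b import *
t=(RT,up([[65,118],[266,50],[319,222],[125,292]],4,[255,160]));s=(RT,up([[78,241],[66,75],[259,55],[281,220]],4,[240,190]))
for o,T in(({'top':t},TRt),({'side':s},np.array([.529,-.036,.3351])),({'top':t,'side':s},TR)):
    b,e=fit(o,[.6,-.02,.34]);print(b.round(4),e.max(),rel(T,b).round(4))
```

```text
[ 0.6277 -0.0017  0.3327] 1.4 [ 0.1022 -0.0011 -0.0061]
[ 0.6269 -0.0007  0.3251] 0.8 [ 0.1041  0.0011 -0.01  ]
[ 0.6273 -0.0013  0.3291] 1.2 [ 0.1028 -0.0002 -0.008 ]
```

```bash
python3 -c "
from rig import order
print(order.close_job())"
```

```text
the job is handed in; nothing more can be done
None
```

I pushed the rack down the lane until it seated against the stop bar (about 16 N of contact), backed the hand clear and handed the job in at about 22 s. The last pictures show it centred to about 1 mm, within 0.01 rad of square and clear of both rails. They put it 1–3 mm short of its nominal position at the stop, which I took as camera calibration error because the push had stopped dead.

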